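Isolate the bench centrifuge and hold its lid open

TASK

Isolate the bench centrifuge: pull the isolating plug straight up out of its sprung socket while the lid stays shut, and put it down in the shallow steel tray without dropping it from a height. Then lift the clear lid by its bar handle to 60 degrees open and finish there, still holding the handle steady: the technician takes the tubes out behind the lid as a splash shield, and it would fall shut if let go. Never let the lid slam, and leave the other things on the bench alone.

Things in the scene. Friction and masses are not known exactly. Their poses are not given: they have to be found in the camera images.
- centrifuge: white bench centrifuge, 280 (x) x 250 (y) mm, fixed. Origin: centre of its underside on the bench; x points from the front panel (timer knob, switch) to the lid hinge at the back, z up. Flat deck top at z = 85 mm; the clear lid covers x = -55 to 125 mm and is 46 mm high; the front strip of the deck, x = -140 to -55 mm, carries the plug socket.
- socket (a point): centre of the top of the square steel socket collar (22 mm wide outside, 16 x 16 mm hole, 8 mm above the deck), at (-97, -65, 93) mm in the centrifuge frame. When the plug is fully home the underside of its flange sits on this point.
- isolating_plug: loose black plug, 40 to 85 g, upright in the socket, parallel to the centrifuge. Origin: shaft axis, underside of its flange (38 x 38 x 5 mm). Grip above: 14 mm thick (own x), 34 wide (own y), z = 5 to 44. Brass shaft 14 mm square down to z = -38; two sprung balls hold its groove: about 12 N straight up frees it. The flange locks the lid's steel tongue. The lid wall is 42 mm behind the axis.
- tray: stainless steel instrument tray, 200 (own x) x 280 (own y) x 36 mm with a small loop at each end, fixed beside the centrifuge, long side roughly away from the robot. Origin: centre of its underside; floor top at z = 3 mm, inside x = -96 to 96, y = -136 to 136 mm. Two battery cells and a rubber stopper lie at its own -y end (far from the robot, y below -40 mm); the rest is empty.
- lid_hinge (a point): middle of the hinge line, at (125, 0, 85) mm in the centrifuge frame; the hinge axis runs along the centrifuge's y.
- handle_mid (a point): middle of the lid's bar handle: round bar 10 mm thick, 100 mm long along the centrifuge's y, a post to the lid at each end. 222 mm from the hinge line along the lid and 34 mm square to it: lid shut, at (-97, 35, 119) mm in the centrifuge frame, 34 mm above the deck, 42 mm in front of the lid wall. It can turn between the fingers.
- tape_roll: bystander: roll of black tape, 52 mm across, 19 mm high, loose on the bench; origin under its centre.
- weight: bystander: small brass balance weight with a neck, 24 mm across, 41 mm high, loose on the bench; origin under its centre.
- beaker_50: bystander: small clear beaker, 47 x 54 x 59 mm, loose at the right of the bench; origin under its centre.
- lid_angle (a joint): opening angle of the clear lid in rad: 0 shut, 1.047 = 60 degrees, stop at 1.45. Hinged at the back, the front edge rises. About 0.4 to 0.6 kg; it falls shut from any angle; about 3 N at the handle carries it.
- lid: the clear plastic lid with its grey edge, steel tongue and bar handle, 180 x 220 x 46 mm; origin at the hinge line middle; its -x points from the hinge along the lid to the handle, z square to the lid, outward.

How it is judged:
By the outcome, as a careful person would: the job done as asked, in the order asked, and still so for the second after the job is handed in, while the arm keeps its last pose, push and grip.
It also fails if it takes over 61 s, if anything falls off the work surface, if the arm or the gripper's body presses on something with over 40 N, if the wrist force passes 120 N, or if a joint passes its speed limit or range.

ROBOT

A 6-joint arm with a two-finger parallel gripper is mounted at the origin on a cart in front of the work surface, level with it; the furniture and walls round the work are solid. World frame = base frame: x ahead of the robot, y to its left, z up, the work surface at z = 0. Lengths are in m, angles in rad, forces in N, time in s.
With the tool pointing down it reaches from about 0.35 to 0.775 m from the base axis. Payload 5.5 kg.
Tool frame: the origin (TCP) lies between the finger pads; the fingertips stand 17 mm ahead of it and the grasp point (between the pads) lies 2 mm behind it (env.finger_overhang is the distance from the TCP to the fingertips, in m); z points along the fingers, y is the line along which they close (so a half turn about z gives the same grasp; the last joint's range is limited). The gripper opens to 85 mm and grips with 20 to 120 N. Pads are 22 mm wide; open, the fingers measure 114 mm over their backs; the gripper's body (76 mm by 85 mm) begins 54 mm behind the grasp point. The pads swing forward as they close: fully open they stand 13 mm farther back than shut.
Start: joints at [1.104, 0.313, 0.046, 1.304, 0, 1.431], TCP at [0.185, 0.545, 0.248] pointing down, gripper open.
Joint ranges: [-2.76, 2.76], [-0.86, 1.69], [-1.03, 1.26], [-2.2, 2.34], [-1.47, 1.5], [-3.14, 3.14]. Speed limits (rad/s): [2.57, 2.57, 3.14, 3.14, 3.14, 3.14].

INTERFACE

Orientations are given as a unit quaternion [w, x, y, z].
In Python, from workcell import env gives the robot as it stands. The module is installed in compiled form; this text tells all that it offers.
- The arm moves only by the shell command python3 -m pendant 'ROWS' [FORCE]. ROWS is JSON, a list of rows, each a list of 5 numbers: the gripper's target within -1 to 1 (fully open at 1, half-way at 0, shut at -1), then the shift along the tool's x, y, z in m, then the turn about the tool's z in rad. A call has 1 to 8 rows; each row shifts and turns the commanded pose from where the row before left it, along the tool's axes as they then stand; what a row does not reach is not made up. A row lasts 1/8 s, in which the tool goes at most 62.5 mm and 10.7 degrees, less where a joint would pass 70% of its speed; a pose out of reach is approached as far as the arm can. A call with a gripper value outside its range is refused whole. The fingers move at their own pace and stop on an object; FORCE is the grip in N (left out, the last holds). Time passes only in rows, so rows that do not move let the fingers close. It gives the time, the measured TCP pose, the force, the opening and the grip force at its end, in the units of the state.
- env.get_state(): the state, without advancing time (a new reading comes with each control period).
- env.read_camera(name): name is "side" or "top"; returns the picture (400x640x3 uint8, red, green, blue); there is no depth.
- env.calibration(name): a dict with "K" (3x3 intrinsics, pixels), "T" (4x4, takes a point from camera to world coordinates). Camera axes: x right, y down, z forward; pixel columns grow to the right and rows downward; lengths in m; the calibration is good to about 2 mm. A picture is of the moment at which its call begins. calibration takes no time and is no camera call.
- env.hand_in(): hands the job in; it is judged then, once.
Trained networks look in the newest picture that a camera, given by its name, has taken for a name from the list of things; names that differ only in an ending like _2 or _b are one class to them, and where a whole thing is asked for, a point or a joint stands for the part that bears it (a point fixed in the world has none). Each returns a list of dicts, best first, with "score" (0 to 1); they miss things now and then, are a little off and sometimes report something else, mostly with a low value. They report only what shows in the picture. A call takes as long as a camera call.
- env.recognise(camera, label): "centre" ([column, row] in pixels, amid what is visible of it).
The state is a dict: "clock": time; "joint_pos": joint angles; "qvel": joint speeds; "tau": joint torques, N m; "tcp_pos": TCP position; "orientation": TCP orientation; "wrist_force": force on the tool from outside, world axes, zero at the start; "ft_torque": the same for the moment, N m; "finger_gap": finger opening in m; "grip_force": force on a finger pad.
Only numpy, scipy, OpenCV 4.12 (cv2) and the standard library are available. Lean on these libraries where they do the work, as an engineer would, in place of code of your own. Each camera call takes 0.05 s, during which the arm holds its last target. There are 200 camera calls.

## Working session

There is one attempt and no reset: what is moved stays moved. The work goes in short steps, Python scripts to look and compute and a shell command to move; the robot and the scene stay as the last step left them, time stands still between calls to the robot, and variables do not carry over. Pictures are saved under pics/ and viewed, at most 10 in all, crops included, and the job is handed in when it is done.

```bash
mkdir -p pics
python3 - <<'E'
from workcell import env
import cv2
s=env.get_state();print({k:(v if not hasattr(v,'round') else v.round(3) if hasattr(v,'tolist') else v) for k,v in s.items()}, env.finger_overhang)
for c in("top","side"):
    im=env.read_camera(c);cv2.imwrite(f"pics/{c}0.png",im[:,:,::-1])
    k=env.calibration(c);print(c,k["K"].round(1).tolist(),k["T"].round(3).tolist())
    for n in("centrifuge","socket","isolating_plug","tray","handle_mid","tape_roll","weight","beaker_50"):
        try:print(n,[(r["score"],r["centre"]) for r in env.recognise(c,n)][:2])
        except Exception as e:print(n,e)
E
```

```text
{'clock': 0.0, 'joint_pos': array([1.104, 0.314, 0.045, 1.304, 0.   , 1.431]), 'qvel': array([ 0.   , -0.   , -0.   , -0.001,  0.001,  0.002]), 'tau': array([-0.0000e+00, -4.8062e+01,  2.9854e+01,  1.9000e-02, -0.0000e+00,
        0.0000e+00]), 'tcp_pos': array([0.184, 0.544, 0.247]), 'orientation': array([-0.   ,  0.163,  0.987, -0.001]), 'wrist_force': array([ 0.111, -0.157, -0.169]), 'ft_torque': array([-0.01 , -0.008, -0.027]), 'grip_force': 0.0, 'finger_gap': 0.08510091948484992} 0.017
top [[411.1, 0.0, 317.4], [0.0, 411.1, 194.2], [0.0, 0.0, 1.0]] [[-0.023, -0.99, 0.137, 0.483], [-0.999, 0.02, -0.026, -0.109], [0.023, -0.137, -0.99, 1.218], [0.0, 0.0, 0.0, 1.0]]
centrifuge [(0.94, [186.7, 226.7])]
socket [(0.71, [183.5, 229.0])]
isolating_plug [(0.69, [210.4, 258.7])]
tray [(0.56, [344.2, 223.8])]
handle_mid [(0.78, [178.7, 218.6])]
tape_roll [(0.65, [272.1, 193.0])]
weight [(0.51, [266.6, 154.4])]
beaker_50 [(0.65, [437.0, 228.8])]
side [[502.9, 0.0, 326.7], [0.0, 502.9, 198.3], [0.0, 0.0, 1.0]] [[-0.992, -0.075, 0.106, 0.466], [-0.129, 0.666, -0.735, 0.875], [-0.016, -0.742, -0.67, 1.032], [0.0, 0.0, 0.0, 1.0]]
centrifuge [(0.94, [328.8, 331.2]), (0.17, [317.3, 319.7])]
socket [(0.63, [329.2, 332.9])]
isolating_plug []
tray [(0.67, [342.9, 210.6])]
handle_mid [(0.72, [315.5, 317.1])]
tape_roll [(0.74, [299.7, 255.5])]
weight [(0.43, [260.6, 256.6])]
beaker_50 [(0.59, [358.7, 143.5])]
```

View pics/top0.png

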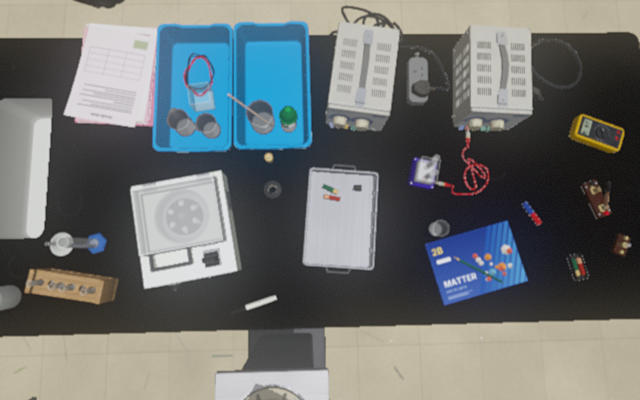

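View pics/side0.png

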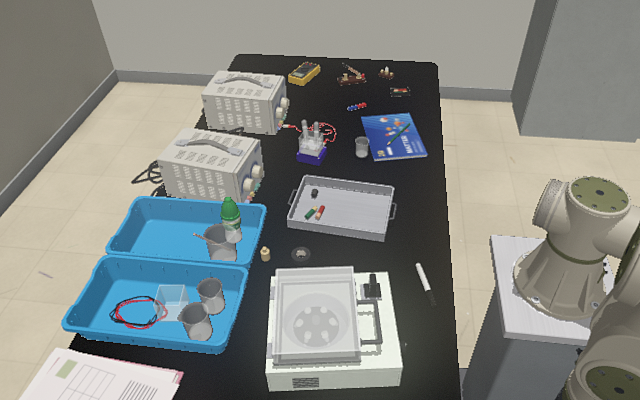

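Run:
```python
import cv2,numpy as np
a=cv2.imread("pics/top0.png")[165:295,120:250];b=cv2.imread("pics/side0.png")[255:400,255:415]
cv2.imwrite("pics/t1.png",cv2.resize(a,None,fx=4.6,fy=4.6,interpolation=cv2.INTER_CUBIC));cv2.imwrite("pics/s1.png",cv2.resize(b,None,fx=4,fy=4,interpolation=cv2.INTER_CUBIC))
```

```text
(no output)
```

View pics/t1.png

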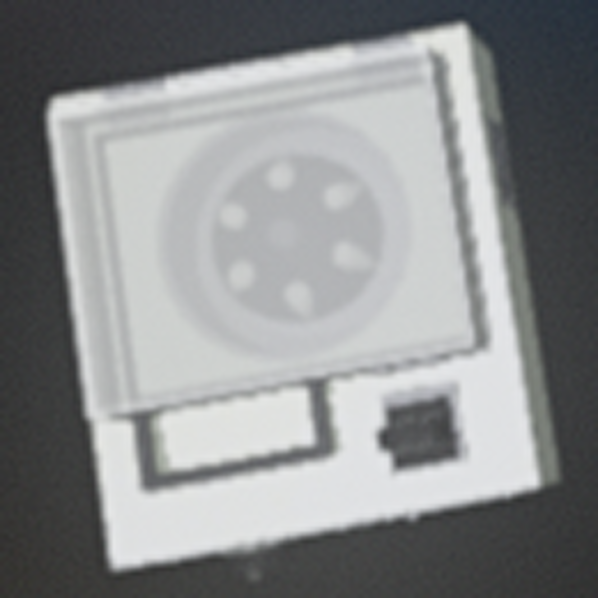

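View pics/s1.png

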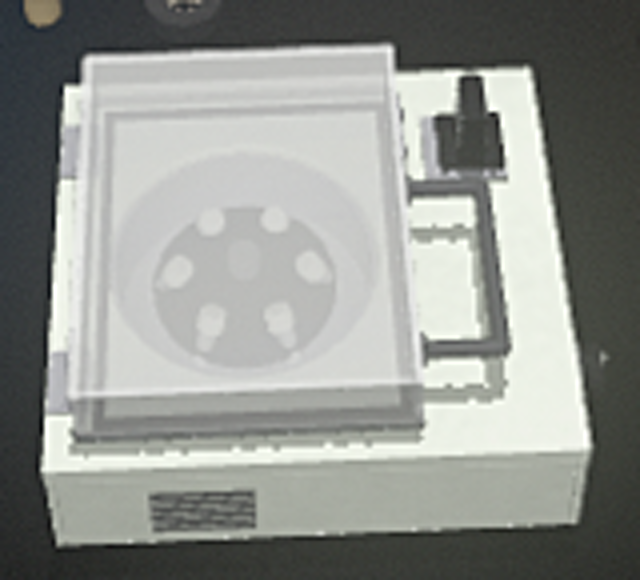

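```bash
cat > h.py <<'E'
from workcell import env
import numpy as np, cv2
from scipy.optimize import least_squares
from scipy.spatial.transform import Rotation as R
def proj(c,P):
    k=env.calibration(c);T=np.linalg.inv(k["T"]);q=(np.atleast_2d(P)@T[:3,:3].T+T[:3,3])@k["K"].T
    return q[:,:2]/q[:,2:]
def world(p,P):
    P=np.atleast_2d(P);c,s=np.cos(p[2]),np.sin(p[2])
    return P@np.array([[c,-s,0],[s,c,0],[0,0,1]]).T+[p[0],p[1],0]
def fit(obs,x0):
    f=lambda p:np.concatenate([(proj(c,world(p,np.array(m)/1000))-px).ravel() for c,m,px in obs])
    r=least_squares(f,x0,loss="soft_l1");return r.x,r.fun.reshape(-1,2)
def tool():
    s=env.get_state();w,x,y,z=s["orientation"];return s,R.from_quat([x,y,z,w])
E
python3 - <<'E'
from h import *
t=lambda a:np.array(a)/4.6+[120,165]-.4
s=lambda a:np.array(a)/4+[255,255]-.4
C=[[140,125,85],[140,-125,85],[-140,-125,85],[-140,125,85]]
obs=[("top",C+[[-97,85,119],[-97,-15,119]],t([[48,103],[465,22],[542,485],[110,572],[149,479],[323,446]])),
("side",C+[[-140,125,0],[140,125,0],[-97,85,119],[-97,-15,119]],s([[42,470],[68,88],[530,68],[590,450],[578,523],[57,545],[500,346],[482,186]]))]
p,r=fit(obs,[.45,.25,.17]);print(p,r.round(1).tolist())
for o in obs:
  q,rr=fit([o],[.45,.25,.17]);print(q)
np.save("cf.npy",p)
for n,P in dict(socket=[-97,-65,93],plugtop=[-97,-65,137],hinge=[125,0,85],handle=[-97,35,119]).items():
    W=world(p,np.array(P)/1e3);print(n,W,proj("top",W),proj("side",W))
T=[[96,136,36],[96,-136,36],[-96,-136,36],[-96,136,36]]
# tray own -y far from robot: own y -> toward robot
T=[[100,140,36],[100,-140,36],[-100,-140,36],[-100,140,36]]
o=[("top",T,np.array([[303,267],[308.5,168],[378.5,170.5],[375.5,270]]))]
for y0 in (1.6,-1.6):
  q,rr=fit(o,[.4,-.1,y0]);print(q,rr.round(1).tolist())
S,Rt=tool();print(Rt.as_matrix().round(3))
E
```

```text
[0.55460583 0.22893509 0.16458061] [[1.0, -0.9], [0.3, 0.5], [-0.3, -0.0], [0.9, -1.1], [0.5, 0.8], [0.9, 0.7], [0.1, 0.3], [-0.7, -0.4], [-0.1, 0.2], [0.1, -0.3], [-0.2, 1.9], [0.2, 1.8], [0.3, 0.2], [-0.3, 0.3]]
[0.55466754 0.23066049 0.16961178]
[0.55447283 0.22776825 0.16130788]
socket [[0.46956609 0.14892108 0.093     ]] [[211.94184307 258.44450398]] [[371.92981762 290.42187396]]
plugtop [[0.46956609 0.14892108 0.137     ]] [[208.0096733  258.74389603]] [[372.79970024 278.33218223]]
hinge [[0.67791672 0.24941492 0.085     ]] [[177.04115169 183.21452146]] [[275.03643626 320.04535406]]
handle [[0.45318222 0.24756979 0.119     ]] [[171.6254617  265.85006371]] [[377.27234755 320.63945105]]
[ 0.57479382 -0.20809615  1.50188481] [[1.4, -1.1], [0.7, 0.9], [-1.3, 1.8], [-0.8, -0.9]]
[ 0.57479382 -0.20809615 -4.78130053] [[1.4, -1.1], [0.7, 0.9], [-1.3, 1.8], [-0.8, -0.9]]
[[-0.947  0.321  0.   ]
 [ 0.321  0.947  0.   ]
 [-0.     0.    -1.   ]]
```

```bash
python3 -m pendant '[[-0.2,0,0,0,0.18],[-0.2,0,0,0,0.18],[-0.2,0,0,0,0.18],[-0.2,0,0,0,0.18],[-0.2,0,0,0,0.18],[-0.2,0,0,0,0.18]]' 60; python3 -m pendant '[[-0.2,-0.044,0.022,0,0],[-0.2,-0.044,0.022,0,0],[-0.2,-0.044,0.022,0,0],[-0.2,-0.044,0.022,0,0],[-0.2,-0.044,0.022,0,0],[-0.2,-0.044,0.022,0,0],[-0.2,-0.044,0.022,0,0],[-0.2,-0.044,0.022,0,0]]'
cat > d.py <<'E'
from h import *
import sys
# delta (tool axes) from present pose to centrifuge-frame point (mm) given as args
p=np.load("cf.npy")
def go(W,az=None):
    s,Rt=tool();d=Rt.as_matrix().T@(np.ravel(W)-s["tcp_pos"]);M=Rt.as_matrix();a=np.arctan2(M[1,1],M[0,1])
    print("t",round(s["clock"],2),"tcp",s["tcp_pos"].round(4),"delta tool",d.round(4),"az",round(a,3),"F",s["wrist_force"].round(1),"gap",round(s["finger_gap"],4),"grip",round(s["grip_force"],1),"tilt",M[:,2].round(3),"q",s["joint_pos"].round(2))
if __name__=="__main__": go(world(p,np.array([float(v) for v in sys.argv[1:4]])/1e3))
E
python3 d.py -97 -65 200
```

```text
clock: 1.65
tcp_pos: [0.1846, 0.5446, 0.2484]
orientation: [-0.0, 0.649, 0.761, 0.0]
wrist_force: [-0.4, 0.5, 0.2]
finger_gap: 0.0341
grip_force: 0.0
clock: 2.65
tcp_pos: [0.4166, 0.2247, 0.2486]
orientation: [0.0, 0.647, 0.763, 0.0]
wrist_force: [-0.0, 0.8, 0.4]
finger_gap: 0.0341
grip_force: 0.0
t 2.65 tcp [0.4166 0.2247 0.2486] delta tool [-0.0834  0.0399  0.0486] az 0.164 F [-0.   0.8  0.4] gap 0.0341 grip 0.0 tilt [ 0.001  0.    -1.   ] q [ 0.32  0.12 -0.2   1.25  0.    1.73]
```

```bash
python3 -m pendant '[[-0.2,-0.042,0.02,0.0,0],[-0.2,-0.0415,0.02,0.02,0],[-0.2,0,0,0.03,0],[-0.2,0,0,0.03,0],[-0.2,0,0,0,0],[-0.2,0,0,0,0]]' >/dev/null; python3 d.py -97 -65 168
python3 - <<'E'
from h import *
a=env.read_camera("top")[225:295,170:250,::-1];b=env.read_camera("side")[255:325,340:420,::-1]
f=lambda i:cv2.resize(i,None,fx=5,fy=5,interpolation=cv2.INTER_CUBIC)
cv2.imwrite("pics/c2.png",np.hstack([f(a),f(b)]))
E
```

```text
t 3.4 tcp [0.4693 0.1504 0.1693] delta tool [-0.0015  0.      0.0013] az 0.164 F [0.7 0.4 1.1] gap 0.0341 grip 0.0 tilt [ 0.001  0.    -1.   ] q [ 0.15  0.19 -0.31  1.07  0.    1.55]
```

View pics/c2.png

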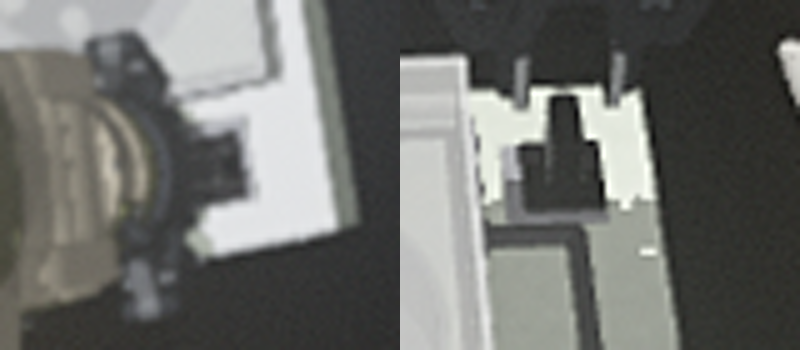

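```bash
python3 -m pendant '[[-0.2,0,0.001,0.02,0],[-0.2,0,0,0.02,0],[-0.2,0,0,0.009,0],[-0.2,0,0,0,0],[-0.6,0,0,0,0]]' 60; python3 -m pendant '[[-0.6,0,0,0,0],[-0.7,0,0,0,0],[-1,0,0,0,0],[-1,0,0,0,0],[-1,0,0,0,0]]' 60;  python3 d.py -97 -65 120
```

```text
clock: 4.12
tcp_pos: [0.4705, 0.1505, 0.1203]
orientation: [0.001, 0.647, 0.763, 0.001]
wrist_force: [-0.9, 0.3, 0.5]
finger_gap: 0.0179
grip_force: 0.3
clock: 4.75
tcp_pos: [0.4691, 0.1503, 0.1197]
orientation: [-0.0, 0.647, 0.763, -0.0]
wrist_force: [-4.4, -1.2, 5.5]
finger_gap: 0.0133
grip_force: 58.3
t 4.75 tcp [0.4691 0.1503 0.1197] delta tool [-0.0014  0.0002 -0.0003] az 0.164 F [-4.4 -1.2  5.5] gap 0.0133 grip 58.3 tilt [-0.001 -0.    -1.   ] q [ 0.15  0.24 -0.39  0.95  0.    1.55]
```

```bash
python3 -m pendant '[[-1,0,-0.001,0,0],[-1,0,0,-0.002,0],[-1,0,0,-0.002,0],[-1,0,0,-0.003,0],[-1,0,0,-0.003,0],[-1,0,0,-0.004,0],[-1,0,0,-0.004,0],[-1,0,0,-0.004,0]]' 70;  python3 d.py -97 -65 200
```

```text
clock: 5.75
tcp_pos: [0.4694, 0.1503, 0.1422]
orientation: [0.001, 0.647, 0.763, 0.001]
wrist_force: [0.6, 0.4, -0.0]
finger_gap: 0.0129
grip_force: 70.2
t 5.75 tcp [0.4694 0.1503 0.1422] delta tool [-0.0014  0.     -0.0578] az 0.164 F [ 0.6  0.4 -0. ] gap 0.0129 grip 70.2 tilt [ 0.002  0.    -1.   ] q [ 0.15  0.22 -0.35  1.    0.    1.55]
```

```bash
python3 -m pendant '[[-1,0,0,-0.015,0],[-1,0,0,-0.02,0],[-1,0,0,-0.03,0],[-1,0,0,-0.03,0],[-1,0,0,-0.01,0],[-1,0,0,0,0]]' >/dev/null
python3 - <<'E'
from h import *;from d import go
go(world([.575,-.208,1.502],[0,.055,.15]))
a=env.read_camera("side")[200:330,280:430,::-1]
cv2.imwrite("pics/c3.png",cv2.resize(a,None,fx=4,fy=4))
E
```

```text
t 6.5 tcp [0.4693 0.1503 0.247 ] delta tool [-0.358 -0.008  0.097] az 0.164 F [-0.4 -0.1 -0.8] gap 0.0129 grip 70.2 tilt [ 0.002  0.    -1.   ] q [ 0.15  0.15 -0.16  1.25  0.    1.55]
```

View pics/c3.png

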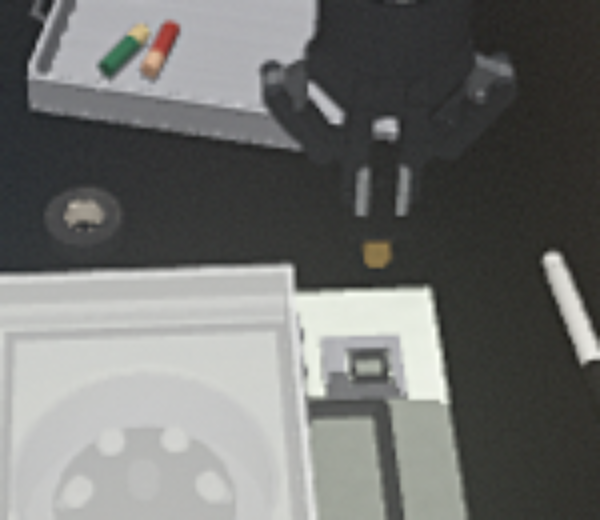

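```bash
python3 -m pendant '[[-1,-0.035,-0.001,0,0],[-1,-0.048,-0.001,0,0],[-1,-0.05,-0.001,0,0],[-1,-0.05,-0.001,0,0],[-1,-0.05,-0.001,0,0],[-1,-0.05,-0.001,0,0],[-1,-0.045,-0.001,0,0],[-1,-0.03,-0.001,0,0]]' >/dev/null
python3 -m pendant '[[-1,0,0,0.03,0],[-1,0,0,0.04,0],[-1,0,0,0.04,0],[-1,0,0,0.035,0],[-1,0,0,0.015,0],[-1,0,0,0,0]]' >/dev/null
python3 - <<'E'
from h import *;from d import go
go(world([.575,-.208,1.502],[0,.055,.068]))
a=env.read_camera("side")[165:265,270:410,::-1];b=env.read_camera("top")[155:285,290:400,::-1]
cv2.imwrite("pics/c4.png",np.hstack([cv2.resize(a,(560,400)),cv2.resize(b,(338,400))[:,:240]]))
E
```

```text
t 8.3 tcp [ 0.5183 -0.2037  0.0849] delta tool [-0.0009  0.0018  0.0169] az 0.164 F [ 0.4  0.1 -0.3] gap 0.0133 grip 70.2 tilt [-0.003  0.002 -1.   ] q [-0.52  0.38 -0.27  0.92  0.    0.89]
```

View pics/c4.png

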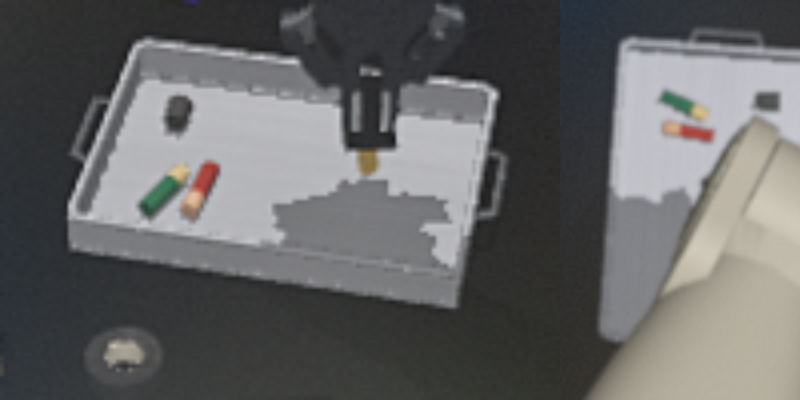

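```bash
python3 -m pendant '[[-1,0,0,0.008,0],[-1,0,0,0.005,0],[-1,0,0,0.002,0],[-1,0,0,0.001,0],[-1,0,0,0.001,0],[-1,0,0,0,0]]'
```

```text
clock: 9.15
tcp_pos: [0.5194, -0.2043, 0.0693]
orientation: [0.0, 0.647, 0.763, 0.0]
wrist_force: [0.5, -0.2, 0.5]
finger_gap: 0.013
grip_force: 70.2
```

```bash
python3 -m pendant '[[-1,0,0,0.0005,0],[-1,0,0,0,0]]'
```

```text
clock: 9.4
tcp_pos: [0.5194, -0.2043, 0.0688]
orientation: [-0.0, 0.647, 0.763, 0.0]
wrist_force: [0.0, 0.7, -0.5]
finger_gap: 0.0133
grip_force: 70.2
```

```bash
python3 -m pendant '[[-1,0,0,0.0007,0],[-1,0,0,0,0]]'; python3 -m pendant '[[-1,0,0,0.0007,0],[-1,0,0,0,0]]'
```

```text
clock: 9.65
tcp_pos: [0.5193, -0.2043, 0.068]
orientation: [-0.0, 0.647, 0.763, 0.0]
wrist_force: [0.8, -0.3, -0.9]
finger_gap: 0.0131
grip_force: 70.2
clock: 9.9
tcp_pos: [0.5194, -0.2043, 0.0678]
orientation: [0.0, 0.647, 0.763, 0.0]
wrist_force: [-1.6, -0.0, 4.1]
finger_gap: 0.0132
grip_force: 70.8
```

```bash
python3 -m pendant '[[-0.62,0,0,0,0],[-0.58,0,0,0,0],[-0.5,0,0,0,0],[-0.3,0,0,0,0],[-0.1,0,0,0,0],[0.0,0,0,0,0],[0.0,0,0,-0.01,0],[0.0,0,0,-0.02,0]]' 20; python3 -m pendant '[[0.0,0,0,-0.04,0],[0.0,0,0,-0.05,0],[0,0,0,-0.05,0],[0,0,0,-0.02,0]]' >/dev/null
python3 - <<'E'
from h import *;from d import go
go(world(np.load("cf.npy"),[-.097,.035,.25]))
a=env.read_camera("side")[165:265,270:410,::-1];b=env.read_camera("top")[155:285,290:400,::-1]
cv2.imwrite("pics/c5.png",np.hstack([cv2.resize(a,(560,400)),cv2.resize(b,(338,400))[:,:240]]))
E
```

```text
clock: 10.9
tcp_pos: [0.5188, -0.204, 0.0975]
orientation: [-0.001, 0.647, 0.763, -0.0]
wrist_force: [0.1, -0.1, 0.3]
finger_gap: 0.0425
grip_force: 0.0
t 11.4 tcp [ 0.5205 -0.2049  0.2619] delta tool [0.4574 0.0074 0.0102] az 0.164 F [ 0.6  0.6 -1. ] gap 0.0428 grip 0.0 tilt [ 0.005 -0.003 -1.   ] q [-0.52  0.27  0.03  1.32  0.    0.89]
```

View pics/c5.png

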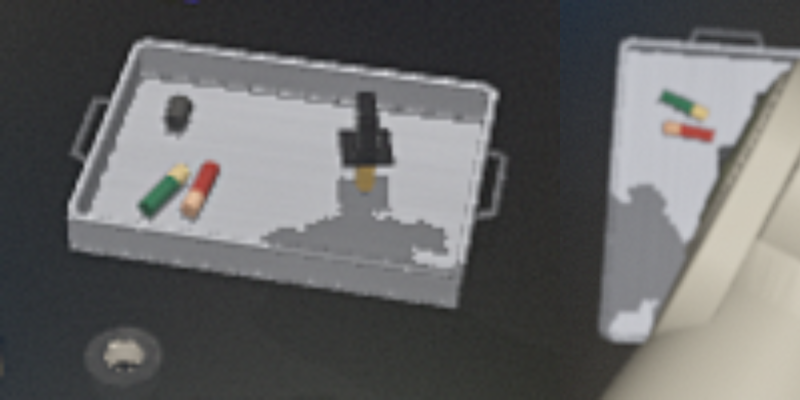

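The plug stands upright on the tray floor, clear of the cells and stopper. Next is the handle.

```bash
python3 -m pendant '[[-0.2,0.04,0.001,0,0],[-0.2,0.058,0.001,0,0],[-0.2,0.06,0.001,0,0],[-0.2,0.06,0.001,0,0],[-0.2,0.06,0.001,0,0],[-0.2,0.06,0.001,0,0],[-0.2,0.06,0.001,0,0],[-0.2,0.058,0.001,0,0]]' >/dev/null; python3 -m pendant '[[-0.2,0,0,0.03,0],[-0.2,0,0,0.05,0],[-0.2,0,0,0.025,0],[-0.2,0,0,0,0],[-0.2,0,0,0,0]]'>/dev/null; python3 d.py -97 35 117
```

```text
t 13.12 tcp [0.4531 0.2469 0.153 ] delta tool [0.0006 0.0002 0.036 ] az 0.164 F [-0.3  0.6  0.6] gap 0.0337 grip 0.0 tilt [ 0.  0. -1.] q [ 0.34  0.25 -0.28  1.04  0.    1.75]
```

```bash
python3 -m pendant '[[-0.2,0,0,0.016,0],[-0.2,0,0,0.015,0],[-0.2,0,0,0.005,0],[-0.2,0,0,0,0],[-0.6,0,0,0,0],[-0.7,0,0,0,0],[-1,0,0,0,0],[-1,0,0,0,0]]' 40; python3 d.py -97 35 117
python3 - <<'E'
from h import *
a=env.read_camera("side")[255:365,310:430,::-1]
cv2.imwrite("pics/c6.png",cv2.resize(a,None,fx=5,fy=5))
# path in tool frame (tool y = centrifuge x, z down) from 0 to 60 deg
r=np.hypot(.222,.034);a0=np.arctan2(.034,.222)
th=np.radians(np.linspace(0,60,25));y=-r*np.cos(a0+th);z=-r*np.sin(a0+th)
print(np.c_[np.diff(y),np.diff(z)].round(4).tolist())
E
```

```text
clock: 14.12
tcp_pos: [0.452, 0.2468, 0.1169]
orientation: [-0.0, 0.647, 0.763, -0.0]
wrist_force: [-4.0, -1.5, 6.4]
finger_gap: 0.0086
grip_force: 39.1
t 14.12 tcp [0.452  0.2468 0.1169] delta tool [ 0.0005  0.0013 -0.0001] az 0.164 F [-4.  -1.5  6.4] gap 0.0086 grip 39.1 tilt [-0.001  0.    -1.   ] q [ 0.34  0.28 -0.34  0.96  0.    1.75]
[[0.0017, -0.0097], [0.0021, -0.0096], [0.0025, -0.0095], [0.0029, -0.0093], [0.0033, -0.0092], [0.0037, -0.0091], [0.0041, -0.0089], [0.0045, -0.0087], [0.0049, -0.0085], [0.0053, -0.0083], [0.0056, -0.008], [0.006, -0.0078], [0.0063, -0.0075], [0.0066, -0.0072], [0.0069, -0.0069], [0.0072, -0.0066], [0.0075, -0.0063], [0.0078, -0.006], [0.008, -0.0056], [0.0083, -0.0053], [0.0085, -0.0049], [0.0087, -0.0045], [0.0089, -0.0041], [0.0091, -0.0038]]
```

View pics/c6.png

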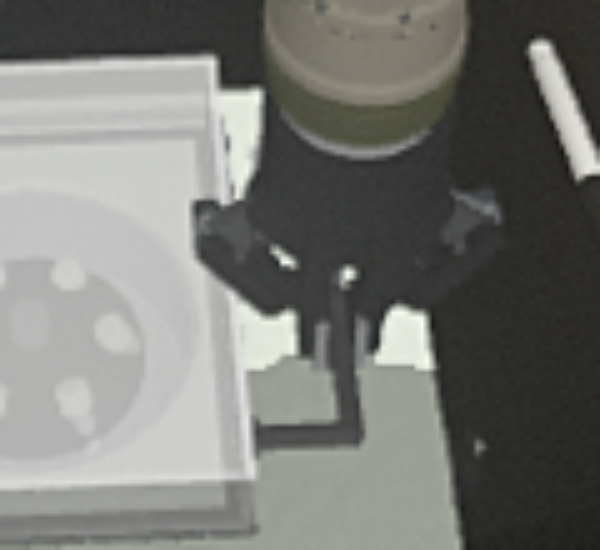

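```bash
python3 -m pendant '[[-1,0,0.0005,-0.003,0],[-1,0,0.0012,-0.0067,0],[-1,0,0.0021,-0.0096,0],[-1,0,0.0025,-0.0095,0],[-1,0,0.0029,-0.0093,0],[-1,0,0,0,0]]' 50; python3 d.py -97 35 117
```

```text
clock: 14.92
tcp_pos: [0.4611, 0.2483, 0.1555]
orientation: [-0.001, 0.647, 0.763, -0.001]
wrist_force: [-5.0, 0.1, -1.0]
finger_gap: 0.0082
grip_force: 48.9
t 14.93 tcp [0.4611 0.2483 0.1555] delta tool [ 0.0005 -0.0079  0.0385] az 0.164 F [-5.   0.1 -1. ] gap 0.0082 grip 48.9 tilt [-0.002 -0.    -1.   ] q [ 0.34  0.26 -0.26  1.05  0.    1.75]
```

```bash
python3 -m pendant '[[-1,0,0.0033,-0.0092,0],[-1,0,0.0037,-0.0091,0],[-1,0,0.0041,-0.0089,0],[-1,0,0.0045,-0.0087,0],[-1,0,0.0049,-0.0085,0],[-1,0,0.0053,-0.0083,0],[-1,0,0.0056,-0.008,0],[-1,0,0.006,-0.0078,0]]'; python3 -m pendant '[[-1,0,0.0063,-0.0075,0],[-1,0,0.0066,-0.0072,0],[-1,0,0.0069,-0.0069,0],[-1,0,0.0072,-0.0066,0],[-1,0,0.0075,-0.0063,0],[-1,0,0.0078,-0.006,0],[-1,0,0,0,0]]'
python3 d.py 43.4 35 292
```

```text
clock: 15.92
tcp_pos: [0.4971, 0.2544, 0.2243]
orientation: [-0.001, 0.647, 0.763, -0.001]
wrist_force: [-8.8, -0.5, 2.2]
finger_gap: 0.0081
grip_force: 48.7
clock: 16.8
tcp_pos: [0.5399, 0.2615, 0.2673]
orientation: [0.0, 0.647, 0.763, 0.001]
wrist_force: [-11.5, -1.4, 11.4]
finger_gap: 0.0083
grip_force: 49.7
t 16.8 tcp [0.5399 0.2615 0.2673] delta tool [ 0.0005  0.0526 -0.0246] az 0.164 F [-11.5  -1.4  11.4] gap 0.0083 grip 49.7 tilt [ 0.001  0.001 -1.   ] q [0.32 0.36 0.16 1.37 0.   1.72]
```

```bash
python3 -m pendant '[[-1,0,0.0072,-0.0064,0],[-1,0,0.0077,-0.006,0],[-1,0,0.0081,-0.0055,0],[-1,0,0.0085,-0.005,0],[-1,0,0.0087,-0.0045,0],[-1,0,0.0089,-0.0042,0],[-1,0,0,0,0],[-1,0,0,0,0]]'
python3 - <<'E'
from h import *
from d import go
p=np.load("cf.npy");go(world(p,[.0434,.035,.292]))
def ang():
    s,_=tool();v=s["tcp_pos"]+[0,0,.002]-world(p,[.125,.035,.085])[0];c=[np.cos(p[2]),np.sin(p[2])]
    x=-(v[:2]@c);print("r",np.hypot(x,v[2]),"deg",np.degrees(np.arctan2(v[2],x)-np.arctan2(.034,.222)))
ang()
im=env.read_camera("side")[:,:,::-1].copy()
t=np.radians(60);d=np.array([-np.cos(t),0,np.sin(t)]);n=np.array([np.sin(t),0,np.cos(t)]);
for a,h in((.18,0),(.18,.046),(.222,.034),(0,.046)):
  for y in(-.11,.11):
    u=proj("side",world(p,np.array([.125,y,.085])+a*d+h*n))[0];cv2.circle(im,(int(u[0]),int(u[1])),1,(0,0,255),-1)
cv2.imwrite("pics/c7.png",cv2.resize(im[200:400,230:430],(600,600)))
E
```

```text
clock: 17.8
tcp_pos: [0.59, 0.2698, 0.2968]
orientation: [0.001, 0.647, 0.763, 0.002]
wrist_force: [-3.2, 2.2, 5.4]
finger_gap: 0.008
grip_force: 49.8
t 17.8 tcp [0.59   0.2698 0.2968] delta tool [0.0005 0.0017 0.0048] az 0.164 F [-3.2  2.2  5.4] gap 0.008 grip 49.8 tilt [ 0.003  0.001 -1.   ] q [0.31 0.46 0.38 1.49 0.   1.71]
r 0.22950660539448947 deg 59.996679556278586
```

View pics/c7.png

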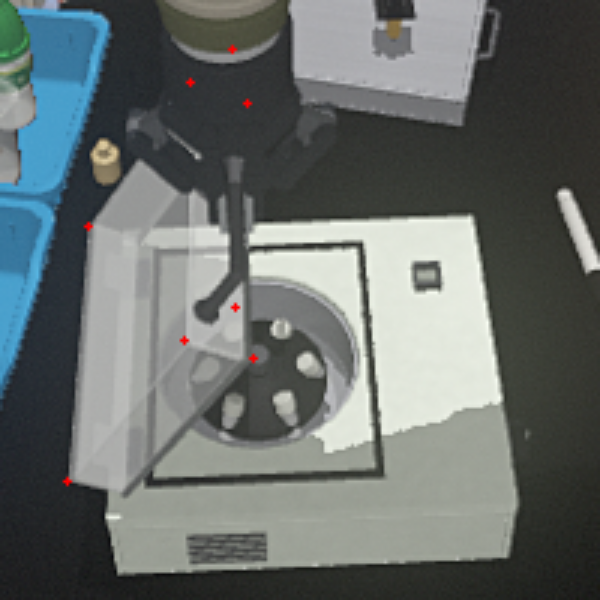

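```bash
python3 -m pendant '[[-1,0,0,-0.0005,0],[-1,0,0,0,0],[-1,0,0,0,0],[-1,0,0,0,0],[-1,0,0,0,0],[-1,0,0,0,0],[-1,0,0,0,0],[-1,0,0,0,0]]' && python3 d.py 43.4 35 292 && python3 -c "
from workcell import env
print(env.hand_in())"
```

```text
clock: 18.85
tcp_pos: [0.5892, 0.2697, 0.2965]
orientation: [0.0, 0.647, 0.763, 0.001]
wrist_force: [-3.8, 1.8, 5.6]
finger_gap: 0.0077
grip_force: 49.8
t 18.85 tcp [0.5892 0.2697 0.2965] delta tool [0.0005 0.0026 0.0045] az 0.164 F [-3.8  1.8  5.6] gap 0.0077 grip 49.8 tilt [ 0.001  0.001 -1.   ] q [0.31 0.46 0.38 1.49 0.   1.71]
the job is handed in; nothing more can be done
None
```

The plug was pulled straight up with the lid shut and now stands upright in the tray; the lid is held by its handle at about 60° (from arm position and one camera check), and the job was handed in at about 19 s.

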